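Screw a levelling foot down and clamp it

ROBOT

A 7-joint arm with a two-finger parallel gripper is mounted at the origin on the work surface; the furniture and walls round the work are solid. World frame = base frame: x ahead of the robot, y to its left, z up, the work surface at z = 0. Lengths are in m, angles in rad, forces in N, time in s.
With the tool pointing down it reaches from about 0.425 to 0.825 m from the base axis. Payload 3.6 kg.
Tool frame: the origin (TCP) lies at the very end of the fingers, on their centre line; the grasp point (between the pads) lies 19 mm behind it; y points along the fingers, x is the direction in which the jaws open and shut, and the axes are right-handed (so a half turn about y gives the same grasp; the last joint's range is limited). The gripper opens to 93 mm and grips with 3 to 60 N. Pads are 15 mm wide; open, the fingers measure 128 mm over their backs; the gripper's body (75 mm by 188 mm) begins 65 mm behind the grasp point.
Start: joints at [-1.355, 0.615, -0.013, 1.423, 0.008, 1.103, -0.04], TCP at [0.156, 0.631, 0.219] pointing down, gripper open.
Joint ranges: [-3.12, 3.12], [-0.3, 2.06], [-1.34, 1.32], [0.26, 2.42], [-1.36, 4.5], [0.01, 1.98], [-2.84, 2.84]. Speed limits (rad/s): [2.79, 2.79, 3.14, 3.14, 3.14, 3.14, 3.14].

INTERFACE

Orientations are given as a 3x3 rotation matrix whose columns are the frame's x, y, z axes.
In Python, from workcell import arm gives the robot as it stands.
- The arm moves only by the shell command python3 -m jog 'ROWS' [OPENING] [FORCE]. ROWS is JSON, a list of rows, each an object of numbers: "dx", "dy", "dz": the shift along the tool's x, y, z in units of 25 mm (1.0 is 25 mm); "roll": the turn about the tool's y in units of 6 degrees (1.0 is 6 degrees). A call has 1 to 20 rows; each row is the pose to reach, as a shift and turn from the pose commanded when the call began, along the tool's axes at that moment; what a row does not reach only later rows make up. A row lasts 1/10 s, in which the tool goes at most 50 mm and 8.59 degrees, less where a joint would pass 70% of its speed; a pose out of reach is approached as far as the arm can. A call with a gripper value outside its range is refused whole. OPENING is the gripper command: -1 is fully open, 1 is shut, values between are in proportion, set as the call begins (- or left out, the last holds). The fingers move at their own pace and stop on an object; FORCE is the grip in N (left out, the last holds). Time passes only in rows, so rows that repeat a pose let the fingers close. It gives the time, the measured TCP pose, the force and the opening at its end, in the units of the state.
- arm.get_state(): the state, without advancing time (a new reading comes with each control period).
- arm.snapshot(name): name is "scene" or "top"; returns a dict with "pixels" (384x512x3 uint8, blue, green, red), "vertical_fov" (degrees; the focal length in pixels is half the picture's height over the tangent of half this angle, whatever the lens; pixels are square), "cx", "cy" (the principal point, pixels), "k1" (the pictures are not rectified: a ray, as slopes to the right and down, at radius r is drawn at 1 + k1 r^2 times it, then the intrinsics apply), "R" (3x3) and "t" (3): a world point X has camera coordinates R X + t. Camera axes: x right, y down, z forward; pixel columns grow to the right and rows downward; lengths in m; the calibration is good to about 2 mm. A picture is of the moment at which its call begins. There is no depth.
- arm.close_job(): hands the job in, once; it reports no verdict.
The state is a dict: "time_s": time; "joint_pos": joint angles; "qd": joint speeds; "effort": joint torques, N m; "tcp_pos": TCP position; "ee_rot": TCP orientation; "ft_force": force on the tool from outside, world axes, zero at the start; "wrist_torque": the same for the moment, N m; "gripper_width": opening from 0.0 (shut) to 1.0 (fully open).
Only numpy, scipy, OpenCV 4.12 (cv2) and the standard library are available. Lean on these libraries where they do the work, as an engineer would, in place of code of your own. Each camera call takes 0.05 s, during which the arm holds its last target.

TASK

The heavy grey platform with the wine glass on it stands short on one foot. Turn the black knob until the rubber disc of that foot just bears on the cork mat below it, lightly but firmly (some 8 N), without driving it hard into the mat, then swing the red lever fully round to clamp the screw. Leave the platform, the glass on it and the things round it where they are.

Things in the scene. Friction and masses are not known exactly. Their poses are not given: they have to be found in the camera images.
- knob_grip (a point): Centre of the black fluted knob, an upright cylinder 37 mm in diameter and 26 mm high on a vertical steel stem. At start about 110 mm above the bench; it sinks with the screw, 1.91 mm per rad. Nothing within 60 mm of its axis stands higher than 25 mm below this point. Grip it from above at any yaw.
- foot_screw (a joint): Turn of the knob, rad, 0 to 6.2, starting at 0 to 0.5; grows clockwise as seen from above, which lowers the foot 12 mm a full turn. It stays where it is left. Torque to turn it: a steady 0.06 N m while the disc hangs free; once it bears, about 0.015 N m (0.012 to 0.019) more per newton of load.
- foot_stem: Lower end of the screw stem, turning and sinking with the knob; origin on its axis. A rubber disc, 64 mm in diameter, hangs under it, underside 17 mm below the origin. It starts 1 to 6 mm above a brown cork mat (95 mm square, fixed to the bench) of unknown thickness: the feel of the knob tells when it bears. It is sprung: after touching, the load grows 7 N per mm, 13.4 N per rad of knob.
- clamp (a joint): Angle of the clamp lever, rad: starts at 0 to 0.15 (loose), fully clamped at its stop, 1.2. It grows when the lever swings anticlockwise as seen from above. Friction 0.25 N m: it takes about 3.5 N at the handle and stays where it is left.
- clamp_grip (a point): On the axis of the red upright handle at the end of the clamp lever, 16 mm in diameter, 36 mm high; this point lies 12 mm below its top and 89 mm above the bench. The lever arm (10 mm thick, its top 73 mm above the bench) runs level from here to the pivot, 75 mm away.
- clamp_pivot (a point): On the vertical axis about which the clamp lever swings, at the height of clamp_grip.
- platform_top (a point): Centre of the top face of the grey steel platform (240 x 260 mm, top 48 mm above the bench, 9 kg, loose on three fixed rubber feet; x and y along its edges, z up). Knob axis at x -80, y -100 mm from here, lever pivot at -80, -45; foot of the wine glass at about +60, +50.
- wine_glass: Clear stemmed wine glass with a gilt rim, 90 mm across, 147 mm high, standing loose on the platform; origin at the centre of its underside.
- egg_cup: Loose white egg cup with a gilt rim, 49 mm across, 62 mm high, on the bench; origin under its centre.
- jug: Loose flowered cream jug, 75 x 156 x 127 mm high, on the bench; origin under its centre.
There are look-alikes about, which are no part of the job. Leave any purple or turquoise look-alike of the wine_glass alone.

How it is judged:
On the way:
1. the foot bears on the mat with 3 to 14 N while the clamp lever is still loose (below 0.5 rad) (contact force between foot_stem and anything else between 3 and 14 N and value of joint clamp below 0.5 rad), for 0.3 s.
At the end, for the whole second after the job is handed in: The foot's disc bears on the mat with 3 to 14 N, the clamp lever is swung past 1.05 rad (its stop is at 1.2), the platform stands level within 0.012 rad and the glass stands upright and still on it (contact force between foot_stem and anything else between 3 and 14 N and value of joint clamp above 1.05 rad and angle between platform_top's own z axis and vertical below 0.012 rad and angle between wine_glass's own z axis and vertical below 0.05 rad and linear speed of wine_glass below 0.02 m/s); the robot touches nothing.
It fails at once if the foot is driven hard into the mat (over 25 N) (contact force between foot_stem and anything else above 25 N).
It fails at once if the platform is shifted by more than 20 mm (distance of platform_top from where it was at the start of the episode above 0.02 m).
It fails at once if the wine glass is tipped or shifted on the platform (angle between wine_glass's own z axis and vertical above 0.2 rad or distance of wine_glass from where it was at the start of the episode above 0.03 m).
It fails at once if the egg cup or the jug is knocked away (distance of any of egg_cup, jug from where it was at the start of the episode above 0.03 m).
It also fails if it takes over 72 s, if anything falls off the work surface, if the arm or the gripper's body presses on something with over 40 N, if the wrist force passes 120 N, or if a joint passes its speed limit or range.

## Working session

There is one attempt and no reset: what is moved stays moved. The work goes in short steps, Python scripts to look and compute and a shell command to move; the robot and the scene stay as the last step left them, time stands still between calls to the robot, and variables do not carry over. Pictures are saved under pics/ and viewed, and the job is handed in when it is done.

```bash
ls; mkdir -p pics
python3 - <<'E'
from workcell import arm
import cv2,json,numpy as np
s=arm.get_state()
print({k:np.round(v,3).tolist() for k,v in s.items()})
for n in("scene","top"):
    d=arm.snapshot(n); cv2.imwrite(f"pics/{n}0.png",d["pixels"])
    print(n,d["vertical_fov"],d["cx"],d["cy"],d["k1"],np.round(d["R"],4).tolist(),np.round(d["t"],4).tolist())
E
```

```text
pics
{'time_s': 0.0, 'joint_pos': [-1.354, 0.616, -0.013, 1.425, 0.008, 1.103, -0.04], 'qd': [-0.0, -0.001, -0.001, 0.001, -0.002, -0.001, -0.001], 'effort': [0.0, -45.892, 0.209, -16.575, -0.061, 0.02, 0.0], 'tcp_pos': [0.156, 0.63, 0.217], 'ee_rot': [[0.24, -0.001, -0.971], [0.971, -0.002, 0.24], [-0.003, -1.0, -0.0]], 'ft_force': [0.262, 0.057, -0.545], 'wrist_torque': [-0.002, 0.001, -0.0], 'gripper_width': 1.003}
scene 57.320419134493484 256.3961305897286 189.93084647183704 -0.08538325635439936 [[0.8196, -0.5729, -0.0024], [-0.2564, -0.3632, -0.8958], [0.5123, 0.7348, -0.4446]] [-0.4761, 0.1892, 0.8082]
top 56.958379582465035 252.6335418703798 190.6182681832703 -0.024619806965450908 [[-0.0177, -0.9998, -0.0097], [-0.9805, 0.0193, -0.1956], [0.1958, 0.006, -0.9806]] [-0.0797, 0.5137, 1.0753]
```

View pics/scene0.png

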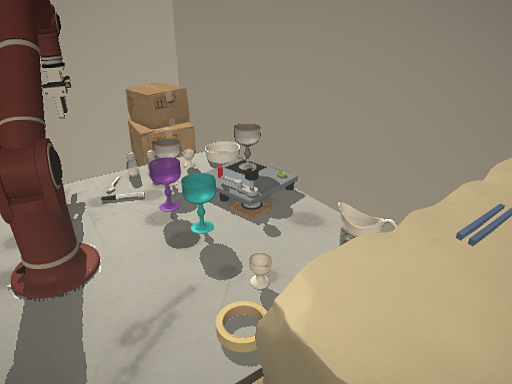

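View pics/top0.png

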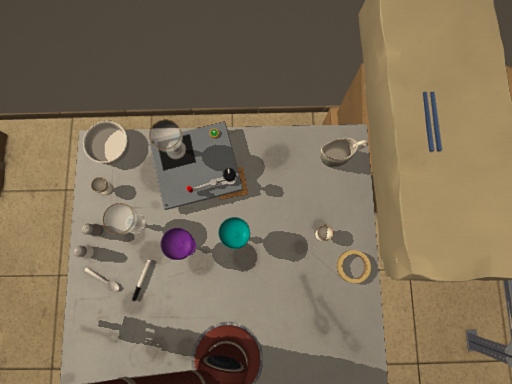

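```bash
cat > h.py <<'E'
import numpy as np,cv2
def ray(d,u,v):
    f=192/np.tan(np.radians(d["vertical_fov"])/2)
    K=np.array([[f,0,d["cx"]],[0,f,d["cy"]],[0,0,1]])
    p=cv2.undistortPoints(np.array([[[u,v]]],float),K,np.array([d["k1"],0,0,0,0]))[0,0]
    R=np.array(d["R"]);t=np.array(d["t"])
    return -R.T@t, R.T@np.array([p[0],p[1],1])
def onz(d,u,v,z):
    c,r=ray(d,u,v); return c+r*(z-c[2])/r[2]
def proj(d,X):
    f=192/np.tan(np.radians(d["vertical_fov"])/2)
    K=np.array([[f,0,d["cx"]],[0,f,d["cy"]],[0,0,1]])
    R=np.array(d["R"]);t=np.array(d["t"])
    return cv2.projectPoints(np.array([X],float),cv2.Rodrigues(R)[0],t,K,np.array([d["k1"],0,0,0,0]))[0][0,0]
E
python3 - <<'E'
import cv2
a=cv2.imread("pics/top0.png")[115:215,140:270]; cv2.imwrite("pics/topz.png",cv2.resize(a,None,fx=6,fy=6,interpolation=cv2.INTER_CUBIC))
a=cv2.imread("pics/scene0.png")[115:220,200:310]; cv2.imwrite("pics/scenez.png",cv2.resize(a,None,fx=5.5,fy=5.5,interpolation=cv2.INTER_CUBIC))
E
```

```text
(no output)
```

View pics/topz.png

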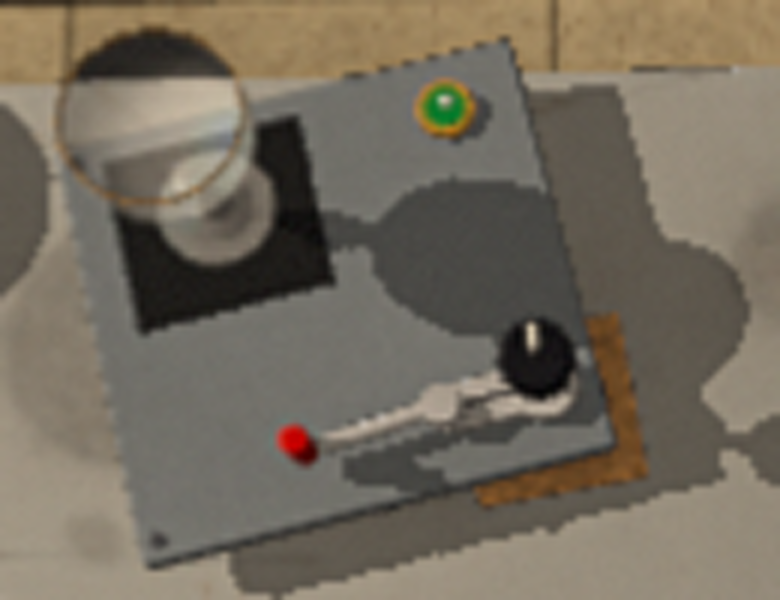

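View pics/scenez.png

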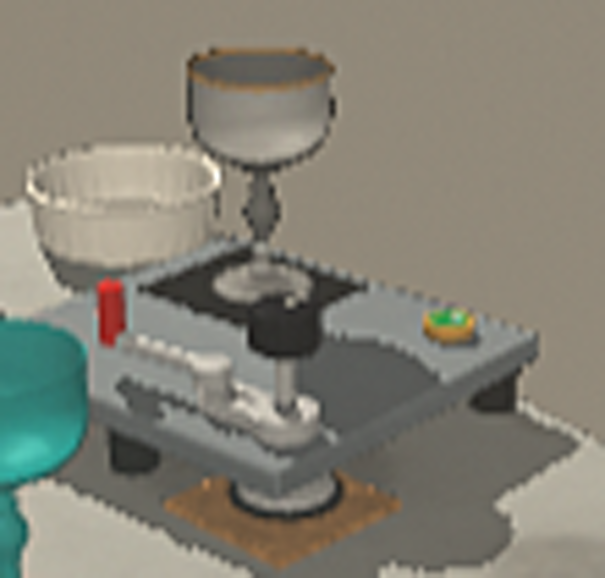

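```bash
cat > m.py <<'E'
import cv2,numpy as np
from h import *
def comps(m):
    n,l,s,c=cv2.connectedComponentsWithStats(m.astype(np.uint8)); return [(s[i][:5].tolist(),c[i].round(2).tolist()) for i in range(1,n) if s[i][4]>8]
def red(im):
    i=im.astype(int);return (i[...,2]>110)&(i[...,1]<60)&(i[...,0]<60)
def blk(im):
    return im.max(2)<48
def win(m,x0,x1,y0,y1):
    o=np.zeros_like(m);o[y0:y1,x0:x1]=m[y0:y1,x0:x1];return o
E
python3 - <<'E'
from workcell import arm
from m import *
T=arm.snapshot("top");S=arm.snapshot("scene")
kt=comps(win(blk(T["pixels"]),218,242,164,186)); rt=comps(win(red(T["pixels"]),180,200,180,200))
ks=comps(win(blk(S["pixels"]),243,260,166,182)); rs=comps(win(red(S["pixels"]),213,226,162,182))
print(kt,rt,ks,rs)
def tri(a,b):
    c1,r1=ray(T,*a);c2,r2=ray(S,*b)
    A=np.c_[r1,-r2];x=np.linalg.lstsq(A,c2-c1,rcond=None)[0]
    p,q=c1+x[0]*r1,c2+x[1]*r2; return (p+q)/2,np.linalg.norm(p-q)
for c in kt: print("knob z.115",onz(T,*c[1],.115), onz(T,*c[1],.123))
for c in rt: print("red",onz(T,*c[1],.09),onz(T,*c[1],.101))
if kt and ks: print(tri(kt[0][1],ks[0][1]))
if rt and rs: print(tri(rt[0][1],rs[0][1]))
# platform corners (zoom px)
C={}
for n,(u,v) in dict(a=(508,38),b=(612,447),c=(150,566),d=(62,160)).items():
    C[n]=onz(T,140+u/6-.4,115+v/6-.4,.048);print(n,C[n])
ctr=(C['a']+C['c'])/2; x=C['d']-C['c']; print(ctr,np.linalg.norm(C['a']-C['b']),np.linalg.norm(C['b']-C['c']))
ex=(C['a']-C['b']);ex/=np.linalg.norm(ex);ey=np.array([-ex[1],ex[0],0])
for n,(x,y) in dict(knob=(-80,-100),piv=(-80,-45),glass=(60,50)).items(): print(n,ctr+ex*x/1000+ey*y/1000)
print(ex)
E
```

```text
[([223, 168, 13, 13, 111], [229.41, 174.71])] [([187, 186, 4, 5, 17], [188.59, 187.88])] [([245, 172, 13, 8, 57], [251.14, 176.14])] [([218, 167, 5, 10, 40], [219.55, 171.4])]
knob z.115 [ 0.54960719 -0.02037727  0.115     ] [ 0.5476218  -0.02096023  0.123     ]
red [0.51664755 0.10743789 0.09      ] [0.51432247 0.10533397 0.101     ]
(array([ 0.55050694, -0.0191845 ,  0.10677265]), np.float64(0.002531538012863076))
(array([0.51626751, 0.10896689, 0.08524826]), np.float64(0.0030154323499727775))
a [0.75058107 0.00078802 0.048     ]
b [ 0.51819385 -0.05419175  0.048     ]
c [0.45889865 0.19052917 0.048     ]
d [0.68509732 0.24628439 0.048     ]
[0.60473986 0.0956586  0.048     ] 0.2388024206181844 0.2518020061376668
knob [ 0.5499121 -0.0200735  0.048    ]
piv [0.53724939 0.03344898 0.048     ]
glass [0.65161646 0.15812926 0.048     ]
[0.97313596 0.23023119 0.        ]
```

Run:
```python
from workcell import arm
from m import *
T=arm.snapshot("top");S=arm.snapshot("scene")
for n,d in(("T",T),("S",S)):
    h=cv2.cvtColor(d["pixels"],cv2.COLOR_BGR2HSV)
    for nm,lo,hi in(("teal",83,97),("purple",130,155)):
        m=(h[...,0]>=lo)&(h[...,0]<=hi)&(h[...,1]>120)
        print(n,nm,[c for c in comps(m) if c[0][4]>100])
for u,v in((234.5,233),(178.5,244)):
    print([onz(T,u,v,z).round(3) for z in(.1,.15,.2)], "r", onz(T,u+15.5,v,.15)-onz(T,u,v,.15))
# scene bases
for u,v in((202,227),(169,207)): print("base",onz(S,u,v,0).round(3))
for u,v in((199,178),(165,162)): 
  for (a,b) in ((234.5,233),(178.5,244)): pass
def tri(a,b):
    c1,r1=ray(T,*a);c2,r2=ray(S,*b)
    x=np.linalg.lstsq(np.c_[r1,-r2],c2-c1,rcond=None)[0]
    p,q=c1+x[0]*r1,c2+x[1]*r2; return (p+q)/2,np.linalg.norm(p-q)
print(tri((234.5,233),(199,179)),tri((178.5,244),(165,162)))
```

```text
T teal [([219, 218, 31, 31, 757], [234.18, 232.77])]
T purple [([162, 228, 34, 31, 809], [177.74, 243.64])]
S teal [([182, 173, 34, 61, 1169], [199.34, 196.63])]
S purple [([152, 158, 28, 26, 280], [166.6, 173.45])]
[array([ 0.375, -0.034,  0.1  ]), array([ 0.371, -0.036,  0.15 ]), array([ 0.367, -0.039,  0.2  ])] r [-0.00080235 -0.04383732  0.        ]
[array([0.345, 0.133, 0.1  ]), array([0.343, 0.122, 0.15 ]), array([0.34 , 0.111, 0.2  ])] r [-0.00073593 -0.04382419  0.        ]
base [ 0.375 -0.029  0.   ]
base [0.344 0.133 0.   ]
(array([ 0.37247909, -0.03720895,  0.15091675]), np.float64(0.0033853760815606444)) (array([0.34355752, 0.12063431, 0.15361583]), np.float64(0.0018254873263160323))
```

```bash
python3 -m jog '[{"dy":-1.6},{"dy":-3.2},{"dx":-1.3,"dy":-3.2,"dz":-1.3},{"dx":-2.6,"dy":-3.2,"dz":-2.6},{"dx":-3.9,"dy":-3.2,"dz":-3.9},{"dx":-5.2,"dy":-3.2,"dz":-5.2},{"dx":-6.5,"dy":-3.2,"dz":-6.5},{"dx":-7.8,"dy":-3.2,"dz":-7.8},{"dx":-9.1,"dy":-3.2,"dz":-9.1},{"dx":-10.4,"dy":-3.2,"dz":-10.4},{"dx":-11.7,"dy":-3.2,"dz":-11.7},{"dx":-13,"dy":-3.2,"dz":-13},{"dx":-14.3,"dy":-3.2,"dz":-14.3},{"dx":-15.6,"dy":-3.2,"dz":-15.6},{"dx":-16.9,"dy":-3.2,"dz":-16.9},{"dx":-18.2,"dy":-3.2,"dz":-18.2},{"dx":-19.5,"dy":-3.2,"dz":-19.5},{"dx":-20.8,"dy":-3.2,"dz":-20.8},{"dx":-21.5,"dy":-3.2,"dz":-21.5},{"dx":-21.5,"dy":-3.2,"dz":-21.5}]' -1
cat > st.py <<'E'
from workcell import arm
import numpy as np
s=arm.get_state();np.set_printoptions(suppress=True,precision=4)
for k in("time_s","joint_pos","tcp_pos","ft_force","wrist_torque","gripper_width"):print(k,np.round(s[k],4))
R=np.array(s["ee_rot"]);print(R);print("xyaw",np.degrees(np.arctan2(R[1,0],R[0,0])))
E
python3 st.py
```

```text
time_s 0.3
joint_pos [-1.3545  0.6153 -0.0126  1.4239  0.0081  1.1034 -0.0404]
tcp_pos [0.1562 0.6307 0.2182]
ft_force [-0.9876  0.0699 -0.1315]
wrist_torque [ 0.0259 -0.0408  0.0353]
gripper_width 1.0
[[ 0.2404 -0.0002 -0.9707]
 [ 0.9707 -0.0009  0.2404]
 [-0.0009 -1.     -0.    ]]
xyaw 76.09094180449091$[0]: bad value
```

```bash
python3 -m jog '[{"dx":0,"dy":-1.6,"dz":0,"roll":0},{"dx":0,"dy":-3.2,"dz":0,"roll":0}]' -1; python3 st.py
```

```text
time_s: 0.5
tcp_pos: [0.156, 0.63, 0.2981]
ee_rot: [[0.24, -0.001, -0.971], [0.971, -0.004, 0.24], [-0.004, -1.0, -0.0]]
ft_force: [-0.2, 1.3, 0.8]
gripper_width: 1.0
time_s 0.5
joint_pos [-1.3562  0.5612 -0.01    1.2947  0.0055  1.2899 -0.038 ]
tcp_pos [0.156  0.63   0.2981]
ft_force [-0.2023  1.3007  0.7939]
wrist_torque [ 0.1079 -0.0543 -0.041 ]
gripper_width 0.9999
[[ 0.2403 -0.0009 -0.9707]
 [ 0.9707 -0.0041  0.2403]
 [-0.0042 -1.     -0.0001]]
xyaw 76.09547694832436
```

```bash
python3 -m jog '[{"dx":-1.3,"dy":0,"dz":-1.3,"roll":0},{"dx":-2.6,"dy":0,"dz":-2.6,"roll":0},{"dx":-3.9,"dy":0,"dz":-3.9,"roll":0},{"dx":-5.2,"dy":0,"dz":-5.2,"roll":0},{"dx":-6.5,"dy":0,"dz":-6.5,"roll":0},{"dx":-7.8,"dy":0,"dz":-7.8,"roll":0},{"dx":-9.1,"dy":0,"dz":-9.1,"roll":0},{"dx":-10.4,"dy":0,"dz":-10.4,"roll":0},{"dx":-11.7,"dy":0,"dz":-11.7,"roll":0},{"dx":-13,"dy":0,"dz":-13,"roll":0},{"dx":-14.3,"dy":0,"dz":-14.3,"roll":0},{"dx":-15.6,"dy":0,"dz":-15.6,"roll":0},{"dx":-16.9,"dy":0,"dz":-16.9,"roll":0},{"dx":-18.2,"dy":0,"dz":-18.2,"roll":0},{"dx":-19.5,"dy":0,"dz":-19.5,"roll":0},{"dx":-20.5,"dy":0,"dz":-20.5,"roll":0},{"dx":-21.2,"dy":0,"dz":-21.2,"roll":0},{"dx":-21.5,"dy":0,"dz":-21.5,"roll":0},{"dx":-21.5,"dy":0,"dz":-21.5,"roll":0}]' -1; python3 st.py
```

```text
time_s: 2.4
tcp_pos: [0.5489, -0.0211, 0.2984]
ee_rot: [[0.243, -0.0, -0.97], [0.97, -0.0, 0.243], [-0.0, -1.0, 0.0]]
ft_force: [-0.3, -0.1, -0.3]
gripper_width: 1.0
time_s 2.4
joint_pos [-0.1739  0.3934  0.2557  1.5989 -0.1053  1.1632  1.4306]
tcp_pos [ 0.5489 -0.0211  0.2984]
ft_force [-0.2954 -0.0874 -0.2928]
wrist_torque [-0.0158  0.0119 -0.0061]
gripper_width 1.0002
[[ 0.2427 -0.0004 -0.9701]
 [ 0.9701 -0.0004  0.2427]
 [-0.0005 -1.      0.0003]]
xyaw 75.95514771523355
```

```bash
python3 -m jog '[{"dx":0.05,"dy":0.6,"dz":-0.03,"roll":-1.3},{"dx":0.05,"dy":1.2,"dz":-0.03,"roll":-2.6},{"dx":0.05,"dy":1.8,"dz":-0.03,"roll":-3.9},{"dx":0.05,"dy":2.4,"dz":-0.03,"roll":-5.2},{"dx":0.05,"dy":3.0,"dz":-0.03,"roll":-6.5},{"dx":0.05,"dy":3.6,"dz":-0.03,"roll":-7.8},{"dx":0.05,"dy":4.2,"dz":-0.03,"roll":-9.1},{"dx":0.05,"dy":4.8,"dz":-0.03,"roll":-10.4},{"dx":0.05,"dy":5.2,"dz":-0.03,"roll":-11},{"dx":0.05,"dy":5.2,"dz":-0.03,"roll":-11}]' -1; python3 st.py
python3 - <<'E'
from workcell import arm
import cv2,numpy as np
a=arm.snapshot("scene")["pixels"][90:220,180:330];b=arm.snapshot("top")["pixels"][110:240,150:300]
cv2.imwrite("pics/p1.png",cv2.resize(np.hstack([a,b]),None,fx=2.6,fy=2.6,interpolation=cv2.INTER_CUBIC))
E
```

```text
time_s: 3.4
tcp_pos: [0.5482, -0.0167, 0.1676]
ee_rot: [[-0.791, -0.004, -0.612], [0.612, 0.001, -0.791], [0.004, -1.0, 0.001]]
ft_force: [0.7, 0.4, -0.3]
gripper_width: 1.001
time_s 3.4
joint_pos [ 0.0258  0.5167 -0.0519  1.7826  0.0322  0.8467  2.4422]
tcp_pos [ 0.5482 -0.0167  0.1676]
ft_force [ 0.702   0.4146 -0.2575]
wrist_torque [ 0.0756 -0.0259 -0.0459]
gripper_width 1.0013
[[-0.7908 -0.0036 -0.6121]
 [ 0.6121  0.0015 -0.7908]
 [ 0.0038 -1.      0.0011]]
xyaw 142.25853393563585
```

View pics/p1.png

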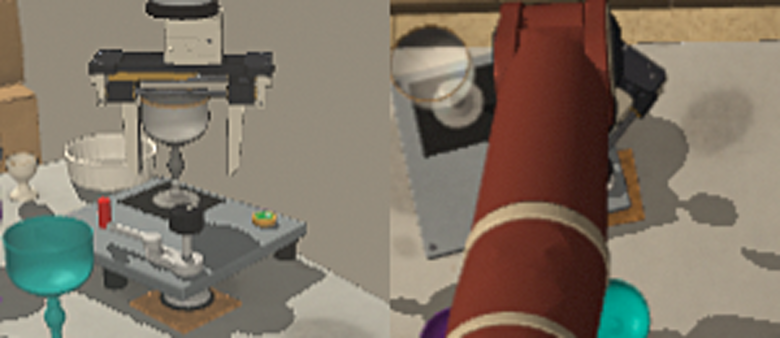

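```bash
python3 -m jog '[{"dx":0,"dy":0.6,"dz":0,"roll":0},{"dx":0,"dy":1.2,"dz":0,"roll":0},{"dx":0,"dy":1.8,"dz":0,"roll":0},{"dx":0,"dy":2.4,"dz":0,"roll":0},{"dx":0,"dy":3.0,"dz":0,"roll":0},{"dx":0,"dy":3.0,"dz":0,"roll":0},{"dx":0,"dy":3.0,"dz":0,"roll":0}]' -1; python3 st.py
```

```text
time_s: 4.2
tcp_pos: [0.5503, -0.0184, 0.0945]
ee_rot: [[-0.789, 0.001, -0.614], [0.614, 0.0, -0.789], [-0.001, -1.0, -0.001]]
ft_force: [-0.1, -0.4, -0.0]
gripper_width: 0.998
time_s 4.2
joint_pos [ 0.023   0.617  -0.0448  1.8522  0.0416  0.6721  2.434 ]
tcp_pos [ 0.5503 -0.0184  0.0945]
ft_force [-0.0999 -0.4467 -0.0333]
wrist_torque [0.1062 0.0208 0.0059]
gripper_width 0.9979
[[-0.7891  0.0012 -0.6143]
 [ 0.6143  0.0001 -0.7891]
 [-0.0009 -1.     -0.0008]]
xyaw 142.10220086732403
```

```bash
python3 -m jog '[{"dx":-0.03,"dy":0.1,"dz":0.06,"roll":0},{"dx":-0.03,"dy":0.1,"dz":0.06,"roll":0},{"dx":-0.03,"dy":0.1,"dz":0.06,"roll":0},{"dx":-0.03,"dy":0.1,"dz":0.06,"roll":0},{"dx":-0.03,"dy":0.1,"dz":0.06,"roll":0},{"dx":-0.03,"dy":0.1,"dz":0.06,"roll":0},{"dx":-0.03,"dy":0.1,"dz":0.06,"roll":0},{"dx":-0.03,"dy":0.1,"dz":0.06,"roll":0}]' 1 8; python3 st.py
```

```text
time_s: 5.0
tcp_pos: [0.5489, -0.0203, 0.0911]
ee_rot: [[-0.789, -0.001, -0.614], [0.614, 0.0, -0.789], [0.001, -1.0, 0.0]]
ft_force: [-0.9, 0.6, -0.4]
gripper_width: 0.394
time_s 5.0
joint_pos [ 0.0268  0.6214 -0.0453  1.8565  0.0419  0.666   2.437 ]
tcp_pos [ 0.5489 -0.0203  0.0911]
ft_force [-0.8841  0.6462 -0.385 ]
wrist_torque [ 0.2712  0.2469 -0.0306]
gripper_width 0.3939
[[-0.7891 -0.0013 -0.6143]
 [ 0.6143  0.0005 -0.7891]
 [ 0.0013 -1.      0.0005]]
xyaw 142.09785349151397
```

```bash
python3 -m jog '[{"dx":0,"dy":0,"dz":0,"roll":0},{"dx":0,"dy":0,"dz":0,"roll":0},{"dx":0,"dy":0,"dz":0,"roll":0.4},{"dx":0,"dy":0.005,"dz":0,"roll":0.8},{"dx":0,"dy":0.01,"dz":0,"roll":1.2},{"dx":0,"dy":0.013,"dz":0,"roll":1.6},{"dx":0,"dy":0.016,"dz":0,"roll":2.0}]' 1 25; python3 st.py;python3 -m jog '[{"dx":0,"dy":0.003,"dz":0,"roll":0.5},{"dx":0,"dy":0.008,"dz":0,"roll":1},{"dx":0,"dy":0.012,"dz":0,"roll":1.5},{"dx":0,"dy":0.016,"dz":0,"roll":2}]'; python3 st.py
```

```text
time_s: 5.7
tcp_pos: [0.5484, -0.0197, 0.0907]
ee_rot: [[-0.644, -0.002, -0.765], [0.765, 0.001, -0.644], [0.002, -1.0, 0.001]]
ft_force: [-2.4, 1.8, 2.1]
gripper_width: 0.389
time_s 5.7
joint_pos [-0.0131  0.6215  0.015   1.8587 -0.0157  0.664   2.2815]
tcp_pos [ 0.5484 -0.0197  0.0907]
ft_force [-2.4424  1.7997  2.0513]
wrist_torque [0.4443 0.5542 0.0553]
gripper_width 0.3895
[[-0.6436 -0.0024 -0.7654]
 [ 0.7654  0.0009 -0.6436]
 [ 0.0023 -1.      0.0013]]
xyaw 130.06140268542805
time_s: 6.1
tcp_pos: [0.5479, -0.0191, 0.0903]
ee_rot: [[-0.47, -0.003, -0.882], [0.882, 0.002, -0.47], [0.003, -1.0, 0.002]]
ft_force: [-4.2, 3.0, 2.4]
gripper_width: 0.392
time_s 6.1
joint_pos [-0.0526  0.623   0.0749  1.8607 -0.0737  0.6639  2.127 ]
tcp_pos [ 0.5479 -0.0191  0.0903]
ft_force [-4.1518  2.976   2.4345]
wrist_torque [0.6224 0.7028 0.044 ]
gripper_width 0.392
[[-0.4704 -0.0034 -0.8824]
 [ 0.8824  0.0018 -0.4704]
 [ 0.0032 -1.      0.0021]]
xyaw 118.06246032970022
```

```bash
python3 -m jog '[{"dx":0.05,"dy":0.006,"dz":0.02,"roll":0.7},{"dx":0.05,"dy":0.012,"dz":0.02,"roll":1.4},{"dx":0.05,"dy":0.018,"dz":0.02,"roll":2.1},{"dx":0.05,"dy":0.023,"dz":0.02,"roll":2.8}]'; python3 st.py;python3 -m jog '[{"dx":0,"dy":0.006,"dz":0,"roll":0.7},{"dx":0,"dy":0.011,"dz":0,"roll":1.4},{"dx":0,"dy":0.017,"dz":0,"roll":2.1},{"dx":0,"dy":0.023,"dz":0,"roll":2.8}]'; python3 st.py
```

```text
time_s: 6.5
tcp_pos: [0.5476, -0.018, 0.0897]
ee_rot: [[-0.195, -0.002, -0.981], [0.981, 0.002, -0.195], [0.002, -1.0, 0.002]]
ft_force: [-2.8, 3.7, 1.9]
gripper_width: 0.395
time_s 6.5
joint_pos [-0.1092  0.6268  0.1596  1.8652 -0.1552  0.6637  1.9099]
tcp_pos [ 0.5476 -0.018   0.0897]
ft_force [-2.7875  3.745   1.8727]
wrist_torque [0.6099 0.5161 0.0696]
gripper_width 0.3952
[[-0.1946 -0.0021 -0.9809]
 [ 0.9809  0.002  -0.1946]
 [ 0.0024 -1.      0.0016]]
xyaw 101.22363069287887
time_s: 6.9
tcp_pos: [0.5475, -0.0169, 0.0892]
ee_rot: [[0.096, -0.002, -0.995], [0.995, 0.003, 0.096], [0.003, -1.0, 0.003]]
ft_force: [-2.4, 5.2, 3.2]
gripper_width: 0.391
time_s 6.9
joint_pos [-0.1638  0.6343  0.2429  1.8673 -0.237   0.6705  1.6949]
tcp_pos [ 0.5475 -0.0169  0.0892]
ft_force [-2.4341  5.2153  3.216 ]
wrist_torque [0.9442 0.5564 0.0864]
gripper_width 0.3908
[[ 0.0963 -0.0025 -0.9953]
 [ 0.9953  0.0034  0.0963]
 [ 0.0032 -1.      0.0028]]
xyaw 84.47191577337144
```

```bash
cat > kt.py <<'E'
import numpy as np
from workcell import arm
s=arm.get_state();R=np.array(s["ee_rot"]);C=np.array([.5512,-.0173]);p=np.array(s["tcp_pos"]);F=np.array(s["ft_force"])
r=C-p[:2];c=r[0]*F[1]-r[1]*F[0];tz=s["wrist_torque"][2]
print("yaw %.1f tz %.3f corr %.3f  F %s tcp %s"%(np.degrees(np.arctan2(R[1,0],R[0,0])),tz,tz-c,F.round(1),p.round(4)),"pred",(C+.0038*R[:2,2]).round(4),"j7",round(s["joint_pos"][6],2),"Ftool",(R.T@F).round(1))
E
python3 -m jog '[{"dx":0.08,"dy":0.003,"dz":0.02,"roll":0.5},{"dx":0.1,"dy":0.008,"dz":0.02,"roll":1},{"dx":0.105,"dy":0.012,"dz":0.02,"roll":1.5},{"dx":0.11,"dy":0.016,"dz":0.02,"roll":2}]' >/dev/null; python3 kt.py;python3 -m jog '[{"dx":0.01,"dy":0.004,"dz":0,"roll":0.5},{"dx":0.02,"dy":0.008,"dz":0,"roll":1},{"dx":0.024,"dy":0.012,"dz":0,"roll":1.5},{"dx":0.032,"dy":0.016,"dz":-0.003,"roll":2}]'>/dev/null; python3 kt.py
```

```text
yaw 72.4 tz 0.029 corr 0.024  F [-1.6  1.9  1.1] tcp [ 0.5477 -0.0161  0.0888] pred [ 0.5476 -0.0162] j7 1.54 Ftool [ 1.3 -1.1  2.1]
yaw 60.4 tz 0.018 corr 0.016  F [-2.1  1.7  1.9] tcp [ 0.548  -0.0154  0.0884] pred [ 0.5479 -0.0154] j7 1.38 Ftool [ 0.5 -1.9  2.7]
```

```bash
for i in 1; do python3 -m jog '[{"dx":0.03,"dy":0.008,"dz":0.02,"roll":1}]'>/dev/null; python3 kt.py; python3 -m jog '[{"dx":0.016,"dy":0.008,"dz":-0.001,"roll":1}]'>/dev/null; python3 kt.py; python3 -m jog '[{"dx":0.016,"dy":0.008,"dz":-0.001,"roll":1}]'>/dev/null; python3 kt.py; python3 -m jog '[{"dx":0.016,"dy":0.008,"dz":-0.001,"roll":1}]'>/dev/null; python3 kt.py; python3 -m jog '[{"dx":0.016,"dy":0.008,"dz":-0.001,"roll":1}]'>/dev/null; python3 kt.py; done
```

```text
yaw 54.3 tz 0.016 corr 0.017  F [-0.8  0.3  0. ] tcp [ 0.5482 -0.0151  0.0882] pred [ 0.5481 -0.0151] j7 1.3 Ftool [-0.3 -0.   0.9]
yaw 48.3 tz 0.035 corr 0.038  F [-1.  -0.2  1.4] tcp [ 0.5485 -0.0148  0.088 ] pred [ 0.5484 -0.0148] j7 1.22 Ftool [-0.8 -1.4  0.6]
yaw 42.3 tz 0.068 corr 0.069  F [-1.4  1.3  0.3] tcp [ 0.5488 -0.0145  0.0878] pred [ 0.5486 -0.0145] j7 1.15 Ftool [-0.2 -0.3  1.9]
yaw 36.3 tz 0.035 corr 0.034  F [-0.5  1.3  0.6] tcp [ 0.5491 -0.0142  0.0876] pred [ 0.549  -0.0142] j7 1.07 Ftool [ 0.3 -0.6  1.4]
yaw 30.3 tz 0.044 corr 0.048  F [-1.3 -0.3  1. ] tcp [ 0.5494 -0.0141  0.0874] pred [ 0.5493 -0.014 ] j7 0.99 Ftool [-1.2 -1.   0.4]
```

```bash
for i in 1; do python3 -m jog '[{"dx":0.016,"dy":0.008,"dz":-0.001,"roll":1}]'>/dev/null; python3 kt.py; python3 -m jog '[{"dx":0.016,"dy":0.008,"dz":-0.001,"roll":1}]'>/dev/null; python3 kt.py; python3 -m jog '[{"dx":0.016,"dy":0.008,"dz":-0.001,"roll":1}]'>/dev/null; python3 kt.py; python3 -m jog '[{"dx":0.016,"dy":0.008,"dz":-0.001,"roll":1}]'>/dev/null; python3 kt.py; python3 -m jog '[{"dx":0.016,"dy":0.008,"dz":-0.001,"roll":1}]'>/dev/null; python3 kt.py; done
python3 - <<'E'
from workcell import arm
import cv2,numpy as np
a=arm.snapshot("scene")["pixels"][130:220,200:310]
cv2.imwrite("pics/p2.png",cv2.resize(a,None,fx=6,fy=6,interpolation=cv2.INTER_CUBIC))
E
```

```text
yaw 24.3 tz 0.081 corr 0.086  F [-1.8  0.8  0.3] tcp [ 0.5498 -0.0139  0.0872] pred [ 0.5496 -0.0138] j7 0.91 Ftool [-1.3 -0.3  1.4]
yaw 18.3 tz 0.065 corr 0.072  F [-2.  -0.4  1.7] tcp [ 0.5501 -0.0137  0.087 ] pred [ 0.55   -0.0137] j7 0.83 Ftool [-2.  -1.7  0.2]
yaw 12.3 tz 0.127 corr 0.133  F [-1.6 -0.8  0.4] tcp [ 0.5505 -0.0136  0.0868] pred [ 0.5504 -0.0136] j7 0.75 Ftool [-1.7 -0.4 -0.4]
yaw 6.3 tz 0.107 corr 0.113  F [-1.5  0.3  0.5] tcp [ 0.5509 -0.0136  0.0867] pred [ 0.5508 -0.0135] j7 0.67 Ftool [-1.5 -0.5  0.4]
yaw 0.3 tz 0.211 corr 0.216  F [-1.3  0.7  1.7] tcp [ 0.5513 -0.0135  0.0864] pred [ 0.5512 -0.0135] j7 0.59 Ftool [-1.3 -1.7  0.7]
```

View pics/p2.png

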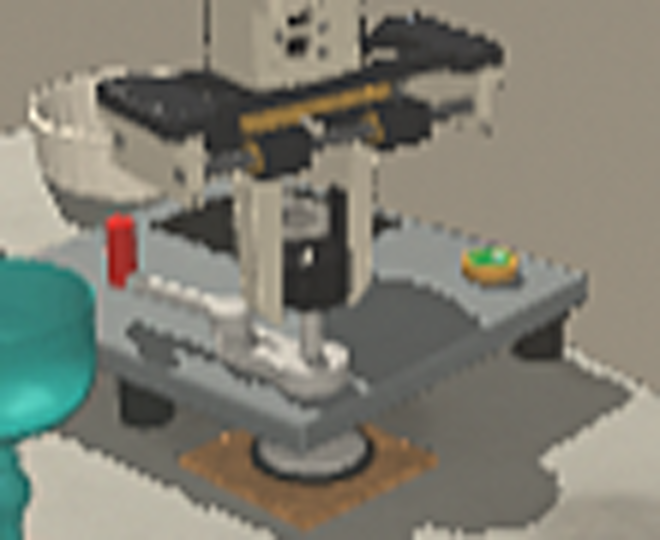

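Run:
```python
from workcell import arm
import numpy as np
C=np.array([.5512,-.0173]);L=[]
for i in range(10):
    arm.snapshot("top");s=arm.get_state();p=s["tcp_pos"];F=s["ft_force"]
    L.append(s["wrist_torque"][2]-((C[0]-p[0])*F[1]-(C[1]-p[1])*F[0]))
print(np.round(L,3),np.mean(L),s["time_s"])
```

```text
[-0.153 -0.137 -0.123 -0.107 -0.082 -0.13  -0.082 -0.065 -0.047 -0.066] -0.0992779964865702 9.25
```

```bash
python3 kt.py; python3 -m jog '[{"dx":0.004,"dy":0.002,"dz":0,"roll":0.3}]'>/dev/null; python3 kt.py; python3 -m jog '[{"dx":0.004,"dy":0.002,"dz":0,"roll":0.3}]'>/dev/null; python3 kt.py; python3 -m jog '[{"dx":0.0,"dy":0.0,"dz":0,"roll":0}]'>/dev/null; python3 kt.py
```

```text
yaw 0.5 tz -0.078 corr -0.066  F [-3.1  2.3  3.9] tcp [ 0.5513 -0.0136  0.0864] pred [ 0.5512 -0.0135] j7 0.59 Ftool [-3.1 -3.9  2.3]
yaw -1.3 tz 0.128 corr 0.139  F [-2.7  1.5  3.4] tcp [ 0.5514 -0.0136  0.0864] pred [ 0.5513 -0.0135] j7 0.57 Ftool [-2.7 -3.4  1.5]
yaw -3.2 tz 0.188 corr 0.199  F [-3.   1.2  3.8] tcp [ 0.5515 -0.0136  0.0863] pred [ 0.5514 -0.0135] j7 0.54 Ftool [-3.1 -3.8  1. ]
yaw -3.1 tz -0.010 corr 0.006  F [-4.2  2.1  5.1] tcp [ 0.5515 -0.0136  0.0863] pred [ 0.5514 -0.0135] j7 0.54 Ftool [-4.3 -5.1  1.9]
```

```bash
python3 -m jog '[{"dx":0,"dy":0,"dz":0,"roll":0},{"dx":0,"dy":0,"dz":0,"roll":0},{"dx":0,"dy":0,"dz":0,"roll":0},{"dx":0,"dy":0,"dz":0,"roll":0},{"dx":0,"dy":-0.2,"dz":0,"roll":0},{"dx":0,"dy":-0.8,"dz":0,"roll":0},{"dx":0,"dy":-1.8,"dz":0,"roll":0},{"dx":0,"dy":-3.2,"dz":0,"roll":0},{"dx":0,"dy":-4.6,"dz":0,"roll":0},{"dx":0,"dy":-5.4,"dz":0,"roll":0},{"dx":0,"dy":-5.4,"dz":0,"roll":-1},{"dx":0,"dy":-5.4,"dz":0,"roll":-2},{"dx":0,"dy":-5.4,"dz":0,"roll":-3}]' -0.4 ; python3 st.py
python3 - <<'E'
from workcell import arm
import cv2,numpy as np
from m import *
T=arm.snapshot("top");S=arm.snapshot("scene")
print(comps(win(red(S["pixels"]),205,232,155,190)),comps(win(red(T["pixels"]),180,200,180,200)))
cv2.imwrite("pics/p3.png",cv2.resize(S["pixels"][115:220,190:310],None,fx=5,fy=5,interpolation=cv2.INTER_CUBIC))
E
```

```text
time_s: 10.85
tcp_pos: [0.5518, -0.0139, 0.2219]
ee_rot: [[0.965, 0.001, -0.261], [0.261, -0.0, 0.965], [0.001, -1.0, -0.0]]
ft_force: [0.0, 1.1, 0.3]
gripper_width: 0.7
time_s 10.85
joint_pos [-0.4773  0.5428  0.7334  1.7227 -0.4136  1.0359  0.6637]
tcp_pos [ 0.5518 -0.0139  0.2219]
ft_force [0.0289 1.0645 0.3488]
wrist_torque [-0.1026  0.0217  0.004 ]
gripper_width 0.7002
[[ 0.9653  0.001  -0.261 ]
 [ 0.261  -0.0002  0.9653]
 [ 0.0009 -1.     -0.0004]]
xyaw 15.131247351224177
[([218, 167, 5, 10, 40], [219.55, 171.4])] []
```

View pics/p3.png

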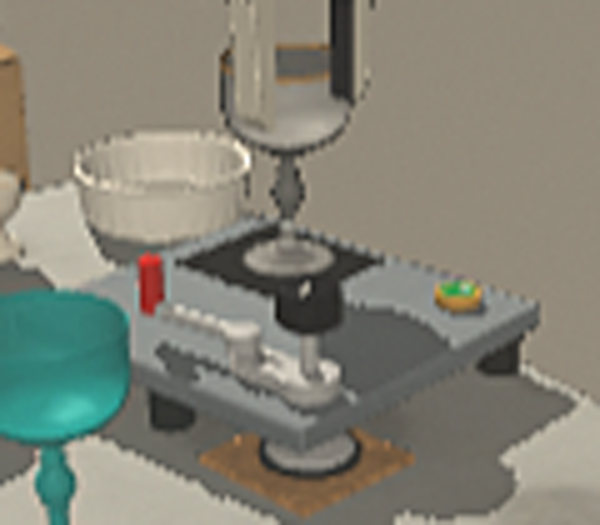

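```bash
python3 -m jog '[{"dx":0,"dy":0,"dz":0.5,"roll":-1.3},{"dx":0,"dy":0,"dz":1,"roll":-2.6},{"dx":0,"dy":0,"dz":1.6,"roll":-3.9},{"dx":0,"dy":0,"dz":2.2,"roll":-5.2},{"dx":-0.05,"dy":0,"dz":2.8,"roll":-6.5},{"dx":-0.05,"dy":0,"dz":3.4,"roll":-7.8},{"dx":-0.05,"dy":0,"dz":4,"roll":-9.1},{"dx":-0.05,"dy":0,"dz":4.6,"roll":-10.4},{"dx":-0.05,"dy":0,"dz":5,"roll":-11.7},{"dx":-0.05,"dy":0,"dz":5.13,"roll":-13},{"dx":-0.05,"dy":1,"dz":5.13,"roll":-13},{"dx":-0.05,"dy":2,"dz":5.13,"roll":-13},{"dx":-0.05,"dy":2.8,"dz":5.13,"roll":-13},{"dx":-0.05,"dy":2.8,"dz":5.13,"roll":-13},{"dx":-0.05,"dy":2.8,"dz":5.13,"roll":-13}]' 0.0 ; python3 st.py
python3 - <<'E'
from workcell import arm
import cv2,numpy as np
from m import *
T=arm.snapshot("top");S=arm.snapshot("scene")
a=cv2.resize(S["pixels"][100:190,170:280],(480,393),interpolation=cv2.INTER_CUBIC)
b=cv2.resize(T["pixels"][140:215,160:235],(310,310),interpolation=cv2.INTER_CUBIC)
c=np.zeros((393,790,3),np.uint8);c[:,:480]=a;c[:310,480:]=b
cv2.imwrite("pics/p4.png",c)
E
```

```text
time_s: 12.45
tcp_pos: [0.5179, 0.1096, 0.1516]
ee_rot: [[-0.049, 0.0, -0.999], [0.999, -0.0, -0.049], [-0.001, -1.0, -0.0]]
ft_force: [0.1, 0.0, 0.8]
gripper_width: 0.5
time_s 12.45
joint_pos [-0.4689  0.5269  0.328   1.8635 -0.2298  0.788   1.6002]
tcp_pos [0.5179 0.1096 0.1516]
ft_force [0.0587 0.0048 0.8061]
wrist_torque [-0.0044  0.0026  0.0259]
gripper_width 0.4998
[[-0.0488  0.0001 -0.9988]
 [ 0.9988 -0.0005 -0.0488]
 [-0.0005 -1.     -0.0001]]
xyaw 92.79480190045844
```

View pics/p4.png

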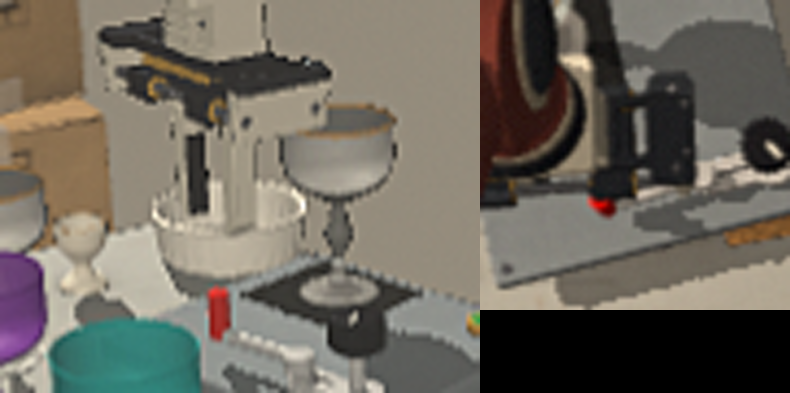

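```bash
python3 -m jog '[{"dx":0,"dy":0.8,"dz":0.03,"roll":0},{"dx":0,"dy":1.6,"dz":0.03,"roll":0},{"dx":0,"dy":2.2,"dz":0.03,"roll":0},{"dx":0,"dy":2.6,"dz":0.03,"roll":0},{"dx":0,"dy":2.85,"dz":0.03,"roll":0},{"dx":0,"dy":2.85,"dz":0.03,"roll":0},{"dx":0,"dy":2.85,"dz":0.03,"roll":0}]' 0.0; python3 -m jog '[{"dx":0,"dy":0,"dz":0,"roll":0},{"dx":0,"dy":0,"dz":0,"roll":0},{"dx":0,"dy":0,"dz":0,"roll":0},{"dx":0,"dy":0,"dz":0,"roll":0},{"dx":0,"dy":0,"dz":0,"roll":0},{"dx":0,"dy":0,"dz":0,"roll":0}]' 1 8; python3 st.py
python3 - <<'E'
from workcell import arm
import cv2
S=arm.snapshot("scene")
cv2.imwrite("pics/p5.png",cv2.resize(S["pixels"][100:200,170:290],None,fx=5,fy=5,interpolation=cv2.INTER_CUBIC))
E
```

```text
time_s: 13.25
tcp_pos: [0.5174, 0.1098, 0.0807]
ee_rot: [[-0.05, 0.001, -0.999], [0.999, 0.0, -0.05], [0.0, -1.0, -0.001]]
ft_force: [-0.4, -0.9, 0.1]
gripper_width: 0.501
time_s: 13.85
tcp_pos: [0.5171, 0.1077, 0.0802]
ee_rot: [[-0.049, 0.0, -0.999], [0.999, -0.002, -0.049], [-0.002, -1.0, -0.0]]
ft_force: [1.1, -5.0, 1.7]
gripper_width: 0.166
time_s 13.85
joint_pos [-0.4317  0.6293  0.2802  1.9313 -0.2801  0.6187  1.6468]
tcp_pos [0.5171 0.1077 0.0802]
ft_force [ 1.066  -4.9642  1.7383]
wrist_torque [-1.1459 -0.0494  0.0374]
gripper_width 0.1659
[[-0.0489  0.0003 -0.9988]
 [ 0.9988 -0.0024 -0.0489]
 [-0.0024 -1.     -0.0002]]
xyaw 92.80023202341458
```

View pics/p5.png

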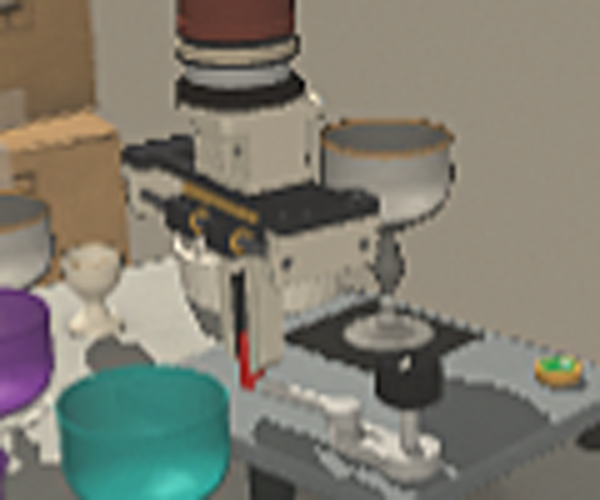

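```bash
cat > arc.py <<'E'
import numpy as np,sys
from workcell import arm
px,py,r=map(float,sys.argv[1:4])
s=arm.get_state();R=np.array(s["ee_rot"]);p=np.array(s["tcp_pos"])[:2]
v=p-[px,py];a0=np.arctan2(v[1],v[0]);print("r",np.hypot(*v),"deg",np.degrees(a0),"F",np.round(s["ft_force"],1))
for d in np.arange(.1,float(sys.argv[4])+.01,.1):
    q=np.array([px,py])+r*np.array([np.cos(a0+d),np.sin(a0+d)])-p
    print(round(d,2),"dx %.2f dz %.2f"%(q@R[:2,0]/.025,q@R[:2,2]/.025))
E
python3 arc.py .5383 .0352 .075 1.2
```

```text
r 0.07559256078198126 deg 106.32660198980962 F [ 0.4 -6.3  2. ]
0.1 dx -0.11 dz 0.28
0.2 dx -0.22 dz 0.56
0.3 dx -0.36 dz 0.83
0.4 dx -0.53 dz 1.07
0.5 dx -0.72 dz 1.31
0.6 dx -0.93 dz 1.52
0.7 dx -1.16 dz 1.71
0.8 dx -1.41 dz 1.87
0.9 dx -1.68 dz 2.01
1.0 dx -1.95 dz 2.13
1.1 dx -2.24 dz 2.21
1.2 dx -2.54 dz 2.27
```

```bash
python3 -m jog '[{"dx":-0.09,"dy":0,"dz":0,"roll":0},{"dx":-0.15,"dy":0,"dz":0.14,"roll":0},{"dx":-0.2,"dy":0,"dz":0.28,"roll":0},{"dx":-0.3,"dy":0,"dz":0.56,"roll":0},{"dx":-0.44,"dy":0,"dz":0.83,"roll":0},{"dx":-0.61,"dy":0,"dz":1.07,"roll":0},{"dx":-0.8,"dy":0,"dz":1.31,"roll":0},{"dx":-0.8,"dy":0,"dz":1.31,"roll":0}]' 1 12; python3 st.py; python3 arc.py .5383 .0352 .075 0.8
```

```text
time_s: 14.7
tcp_pos: [0.4852, 0.0905, 0.0802]
ee_rot: [[-0.053, 0.001, -0.999], [0.999, 0.003, -0.053], [0.003, -1.0, -0.001]]
ft_force: [1.0, 2.9, -1.0]
gripper_width: 0.173
time_s 14.7
joint_pos [-0.4062  0.5897  0.2658  2.0261 -0.2843  0.559   1.6824]
tcp_pos [0.4852 0.0905 0.0802]
ft_force [ 0.9741  2.89   -1.0335]
wrist_torque [ 0.6392 -0.4329  0.0725]
gripper_width 0.1728
[[-0.0526  0.0009 -0.9986]
 [ 0.9986  0.0029 -0.0526]
 [ 0.0029 -1.     -0.0011]]
xyaw 93.01591671380345
r 0.07669198678085697 deg 133.82760278560824 F [ 1.   2.9 -1. ]
0.1 dx -0.26 dz 0.17
0.2 dx -0.49 dz 0.37
0.3 dx -0.73 dz 0.54
0.4 dx -0.99 dz 0.69
0.5 dx -1.27 dz 0.80
0.6 dx -1.55 dz 0.90
0.7 dx -1.85 dz 0.96
0.8 dx -2.15 dz 0.99
```

```bash
python3 -m jog '[{"dx":-0.23,"dy":0,"dz":0.19,"roll":0},{"dx":-0.46,"dy":0,"dz":0.37,"roll":0},{"dx":-0.7,"dy":0,"dz":0.55,"roll":0},{"dx":-0.96,"dy":0,"dz":0.69,"roll":0},{"dx":-1.24,"dy":0,"dz":0.81,"roll":0},{"dx":-1.5,"dy":0,"dz":0.9,"roll":0},{"dx":-1.7,"dy":0,"dz":0.94,"roll":0},{"dx":-1.7,"dy":0,"dz":0.94,"roll":0},{"dx":-1.7,"dy":0,"dz":0.94,"roll":0}]' 1 12; python3 st.py; python3 arc.py .5383 .0352 .075 0.3
```

```text
time_s: 15.6
tcp_pos: [0.4586, 0.0474, 0.0798]
ee_rot: [[-0.054, -0.011, -0.999], [0.999, 0.004, -0.054], [0.005, -1.0, 0.011]]
ft_force: [-5.4, 4.4, 7.4]
gripper_width: 0.168
time_s 15.6
joint_pos [-0.3192  0.5593  0.2509  2.1021 -0.278   0.5219  1.763 ]
tcp_pos [0.4586 0.0474 0.0798]
ft_force [-5.4417  4.3511  7.3927]
wrist_torque [0.9892 1.26   0.1295]
gripper_width 0.1685
[[-0.0535 -0.0111 -0.9985]
 [ 0.9986  0.004  -0.0536]
 [ 0.0045 -0.9999  0.0109]]
xyaw 93.06755822045788
r 0.08065968538207444 deg 171.29670612331563 F [-5.4  4.4  7.4]
0.1 dx -0.34 dz -0.18
0.2 dx -0.64 dz -0.16
0.3 dx -0.94 dz -0.17
```

```bash
python3 - <<'E'
from workcell import arm
import cv2,numpy as np
T=arm.snapshot("top");S=arm.snapshot("scene")
a=cv2.resize(S["pixels"][100:220,150:290],(490,420),interpolation=cv2.INTER_CUBIC)
b=cv2.resize(T["pixels"][150:250,165:240],(300,400),interpolation=cv2.INTER_CUBIC)
c=np.zeros((420,790,3),np.uint8);c[:,:490]=a;c[:400,490:]=b
cv2.imwrite("pics/p6.png",c)
E
python3 st.py
```

```text
time_s 15.7
joint_pos [-0.3194  0.5593  0.2511  2.1021 -0.2779  0.522   1.763 ]
tcp_pos [0.4586 0.0474 0.0798]
ft_force [-6.3076  3.794   8.0597]
wrist_torque [1.0261 1.2075 0.0653]
gripper_width 0.1669
[[-0.0535 -0.0112 -0.9985]
 [ 0.9986  0.0039 -0.0536]
 [ 0.0045 -0.9999  0.0109]]
xyaw 93.0689371146188
```

View pics/p6.png

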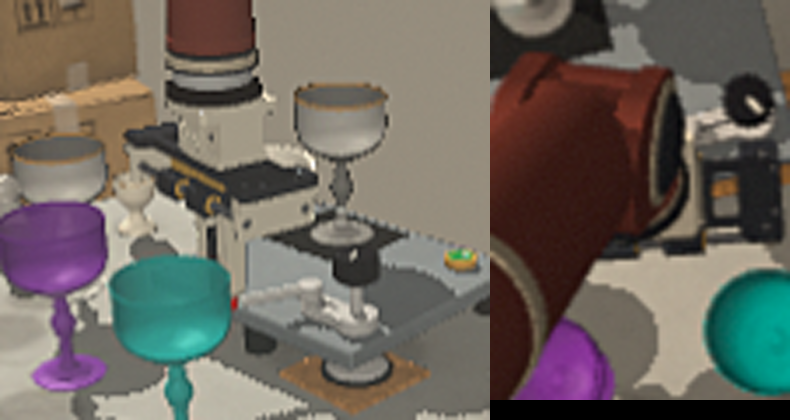

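```bash
python3 -m jog '[{"dx":-0.06,"dy":0,"dz":0.08,"roll":0},{"dx":-0.12,"dy":0,"dz":0.08,"roll":0},{"dx":-0.18,"dy":0,"dz":0.08,"roll":0},{"dx":-0.18,"dy":0,"dz":0.08,"roll":0},{"dx":-0.18,"dy":0,"dz":0.08,"roll":0}]' 1 12; python3 st.py
```

```text
time_s: 16.2
tcp_pos: [0.4581, 0.0455, 0.0799]
ee_rot: [[-0.056, -0.009, -0.998], [0.998, 0.007, -0.056], [0.007, -1.0, 0.008]]
ft_force: [-4.2, 9.2, 4.9]
gripper_width: 0.166
time_s 16.2
joint_pos [-0.3104  0.5573  0.246   2.1058 -0.2795  0.517   1.7719]
tcp_pos [0.4581 0.0455 0.0799]
ft_force [-4.2414  9.2385  4.8984]
wrist_torque [2.0198 0.8087 0.092 ]
gripper_width 0.1661
[[-0.0559 -0.0087 -0.9984]
 [ 0.9984  0.0068 -0.056 ]
 [ 0.0073 -0.9999  0.0083]]
xyaw 93.20510640092108
```

```bash
python3 -m jog '[{"dx":0.1,"dy":0,"dz":0,"roll":0},{"dx":0.1,"dy":0,"dz":0,"roll":0},{"dx":0.1,"dy":0,"dz":0,"roll":0},{"dx":0.1,"dy":0,"dz":0,"roll":0},{"dx":0.1,"dy":-0.2,"dz":0,"roll":0},{"dx":0.1,"dy":-0.8,"dz":0,"roll":0},{"dx":0.1,"dy":-1.6,"dz":0,"roll":0},{"dx":0.1,"dy":-2.6,"dz":0,"roll":0},{"dx":0.1,"dy":-4,"dz":0,"roll":0},{"dx":0.1,"dy":-5.5,"dz":0,"roll":0},{"dx":0.1,"dy":-7,"dz":0,"roll":0},{"dx":1.6,"dy":-8,"dz":0,"roll":0},{"dx":3.2,"dy":-8,"dz":0,"roll":0},{"dx":4.8,"dy":-8,"dz":0,"roll":0},{"dx":6.4,"dy":-8,"dz":0,"roll":0},{"dx":8,"dy":-8,"dz":0,"roll":0},{"dx":9.6,"dy":-8,"dz":0,"roll":0},{"dx":11,"dy":-8,"dz":0,"roll":0},{"dx":11,"dy":-8,"dz":0,"roll":0}]' 0.1; python3 st.py
python3 - <<'E'
from workcell import arm
import cv2,numpy as np
from m import *
T=arm.snapshot("top");S=arm.snapshot("scene")
print(comps(win(red(T["pixels"]),180,230,180,220)))
for c in comps(win(red(T["pixels"]),180,230,180,220)): print(onz(T,*c[1],.095))
a=cv2.resize(S["pixels"][110:220,190:310],(436,400),interpolation=cv2.INTER_CUBIC)
b=cv2.resize(T["pixels"][120:220,150:240],(360,400),interpolation=cv2.INTER_CUBIC)
cv2.imwrite("pics/p7.png",np.hstack([a,b]))
T0=cv2.imread("pics/top0.png")
E
```

```text
time_s: 18.1
tcp_pos: [0.446, 0.3207, 0.2794]
ee_rot: [[-0.059, -0.002, -0.998], [0.998, 0.003, -0.059], [0.003, -1.0, 0.002]]
ft_force: [0.3, -0.1, -0.3]
gripper_width: 0.45
time_s 18.1
joint_pos [-0.849   0.4096  0.2792  1.6325 -0.126   1.1168  1.0939]
tcp_pos [0.446  0.3207 0.2794]
ft_force [ 0.3226 -0.0562 -0.3258]
wrist_torque [0.0151 0.0334 0.0031]
gripper_width 0.4496
[[-0.0595 -0.0017 -0.9982]
 [ 0.9982  0.0027 -0.0595]
 [ 0.0028 -1.      0.0016]]
xyaw 93.40944260219976
[([206, 202, 6, 5, 20], [208.55, 203.85])]
[0.46487596 0.04486505 0.095     ]
```

View pics/p7.png

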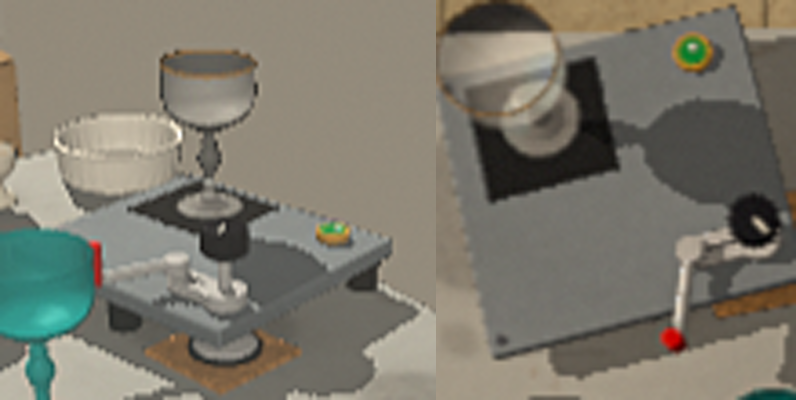

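Run:
```python
from workcell import arm
import cv2,numpy as np
T=arm.snapshot("top")["pixels"];T0=cv2.imread("pics/top0.png")
for n,(x0,x1,y0,y1) in dict(glass=(155,195,130,165),corner=(205,245,120,150),corner2=(158,180,195,212),jug=(315,372,130,172),egg=(312,338,220,245)).items():
    a=T0[y0:y1,x0:x1].astype(np.float32).mean(2);b=T[y0:y1,x0:x1].astype(np.float32).mean(2)
    print(n,cv2.phaseCorrelate(a,b),np.abs(a-b).mean())
S=arm.snapshot("scene")["pixels"];S0=cv2.imread("pics/scene0.png")
print(cv2.phaseCorrelate(S0[120:170,230:265].astype(np.float32).mean(2),S[120:170,230:265].astype(np.float32).mean(2)))
```

```text
glass ((0.014533935790343122, 0.013961097364813213), 1.013818535870976) 2.590238
corner ((-0.02962834052049601, 0.03801498665004033), 1.00295822913448) 2.5433333
corner2 ((0.045060289972919776, -0.05090121228528055), 0.9955823399402477) 2.9705882
jug ((0.0024354799893231416, 0.49605844896039386), 1.0132604745582299) 2.7722082
egg ((0.5381357370637456, -0.07499701500130307), 0.6964150718406394) 9.452308
((0.016027237698857277, -0.02305368077823644), 0.9459155472119649)
```

```bash
python3 -c "
from workcell import arm
print(arm.close_job(), arm.get_state()['time_s'])"
```

```text
the job is handed in; nothing more can be done
the job is handed in; nothing more can be done
```

I turned the black knob clockwise about 145° until the foot bore on the cork mat, then swung the red lever to its stop and backed the arm clear. The job was handed in at about 18 s, with no verdict reported.

- **Foot load:** I put it at 8–9 N. The knob torque rose from about 0.04 N m to about 0.20 N m over the last 35° or so. Single torque readings scattered by about 0.02 N m, and the free-running torque read slightly below the nominal 0.06 N m. Static readings after stopping swung negative, so the estimate rests on readings taken while turning.
- **Clamp lever:** The arm path gave a swing of about 1.19 rad. At the end the lever hardly moved while the force rose to 9 N, so I take it to be on its stop. The top picture measured from start to end gives about 1.12 rad plus the unknown starting angle, so the two agree only to within a few hundredths of a radian.
- **Platform and glass:** In the before and after pictures they shifted by less than 0.1 pixel.
- **Jug and egg cup:** The image comparison showed about 0.5 pixel (1–2 mm) of shift. The arm never came near them, so I put it down to noise or changed shadows. The egg cup match was also poor (0.70, against about 1.0 for the others), and I did not look into it further.

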